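# Open the bayonet lid of a bench grease pot

### The arm

A 6-joint arm with a two-finger parallel gripper is mounted at the origin on the work surface; the furniture and walls round the work are solid. World frame = base frame: x ahead of the robot, y to its left, z up, the work surface at z = 0. Lengths are in mm, angles in rad, forces in N, time in s.
With the tool pointing down it reaches from about 275 to 750 mm from the base axis. Payload 10.2 kg.
Tool frame: the origin (TCP) lies between the finger pads; the fingertips stand 19 mm ahead of it and the grasp point (between the pads) is the TCP; z points along the fingers, y is the line along which they close (so a half turn about z gives the same grasp; the last joint's range is limited). The gripper opens to 85 mm and grips with 20 to 120 N. Pads are 22 mm wide; open, the fingers measure 114 mm over their backs; the gripper's body (76 mm by 85 mm) begins 54 mm behind the grasp point. The pads swing forward as they close: fully open they stand 13 mm farther back than shut.
Start: joints at [0.892, 0.313, 1.498, -0, 1.331, -0.223], TCP at [231.108, 471.403, 250.294] pointing down, gripper open.
Joint ranges: [-2.94, 2.94], [-0.97, 2.17], [0.19, 2.56], [-1.23, 4.37], [0.02, 3.11], [-2.88, 2.88]. Speed limits (rad/s): [2.39, 2.39, 3.01, 3.14, 3.14, 3.14].

### API

Orientations are given as a unit quaternion [w, x, y, z].
In Python, from rig import sense, capture, finish_job gives the robot as it stands. The module is installed in compiled form; this text tells all that it offers.
- The arm moves only by the tool move_arm, never from a script. Its argument "moves" is a list of rows, each an object with "turn": the turn, a rotation vector about the tool's x, y, z in rad, a list of three; "translation": the shift along the tool's x, y, z in mm, a list of three; "hand": the opening, from 0 (shut) to 1 (fully open). In form: [{"turn": [wx, wy, wz], "translation": [x, y, z], "hand": hand}, ...]. A call has 1 to 10 rows; each row shifts and turns the commanded pose from where the row before left it, along the tool's axes as they then stand; what a row does not reach is not made up. A row lasts 1/12 s, in which the tool goes at most 41.7 mm and 7.16 degrees, less where a joint would pass 70% of its speed; a pose out of reach is approached as far as the arm can. A call with a gripper value outside its range is refused whole. The fingers move at their own pace and stop on an object; "grip_force" is the grip in N (left out, the last holds). Time passes only in rows, so rows that do not move let the fingers close. It gives the time, the measured TCP pose, the force, the opening and the grip force at its end, in the units of the state.
- sense(): the state, without advancing time (a new reading comes with each control period).
- capture(name): name is "scene" or "top"; returns a dict with "image" (400x640x3 uint8, blue, green, red), "z_map" (400x640 float32, mm along the optical axis (not along the pixel's ray), 0 where there is no reading), "vertical_fov" (degrees; the focal length in pixels is half the picture's height over the tangent of half this angle, whatever the lens; pixels are square), "cx", "cy" (the principal point, pixels), "R" (3x3) and "t" (3): a world point X has camera coordinates R X + t. Camera axes: x right, y down, z forward; pixel columns grow to the right and rows downward; lengths in mm; the calibration is good to about 2 mm. A picture is of the moment at which its call begins.
- finish_job(): hands the job in; it is judged then, once.
The state is a dict: "time_s": time; "joints": joint angles; "dq": joint speeds; "tau": joint torques, N m; "eef_pos": TCP position; "ee_rot": TCP orientation; "force": force on the tool from outside, world axes, zero at the start; "wrist_torque": the same for the moment, N m; "grip_width": opening from 0.0 (shut) to 1.0 (fully open); "grip_force": force on a finger pad.
Only numpy, scipy, OpenCV 4.12 (cv2) and the standard library are available. Lean on these libraries where they do the work, as an engineer would, in place of code of your own. Each camera call takes 0.05 s, during which the arm holds its last target. There are 200 camera calls.

### The job

Open the blue grease pot for refilling: lift the red lock lever out of its notch, swing it clear of the lid and let it drop fully into the open notch, then turn the lid by its orange crossbar until its lugs stand in the slots of the rim, and lift it straight off. Set the lid down gently, flat and crossbar up, in the middle of the green drip tray, let go, and leave the other things on the bench where they lie.

Things in the scene. Friction and masses are not known exactly. Their poses are not given: they have to be found in the camera images.
- pot: Blue round grease pot, 134 mm across, 87 mm high, bolted to the bench with its lever stand, which is on its +y side (none of it moves). Origin: on its axis at bench height, z up. Its +x and -x point at the two slots of the rim. Turn the lid counterclockwise from above by about a quarter turn: when its x lies along the pot's x, either way round, within 10 degrees, it lifts out.
- pot_rim (a point): Centre of the pot's mouth at the height of the rim's top (87 mm). Wall 7 mm thick. Two aluminium tabs (81 to 87 mm above the bench) overhang the mouth to 48 mm from the axis; between them are two slots, each 76 degrees wide, centred on the pot's +x and -x and marked by white patches on the rim. Axes as the pot's.
- stop_pin (a point): Top of a fixed upright steel pin, 12 mm thick, 112 mm high, on the pot's foot at pot (38, 82) mm. It catches the crossbar, so the lid cannot be turned clockwise (seen from above) to the slots.
- lid: Loose lid, 0.25 to 0.5 kg: aluminium disc 88 mm across, two lugs 40 mm wide, 9 mm thick, reaching 52 mm from the centre along its +x and -x, and below them a round spigot 73 mm across, 10 mm deep. Origin: centre of the spigot's underside, 60 mm above the bench when seated; z up. Greased; turns with a few newtons at the bar's end, has 3 mm of play and stays where it is left.
- lid_bar (a point): Centre of the lid's orange crossbar with white ends, which lies along the lid's x right above the lugs: 176 mm long, 16 mm wide, 20 mm high (10 mm above and below this point, which is 44 mm above the lid's origin; its underside is 7 mm above the pot's rim). At the start it lies along the pot's y within about 10 degrees, and this point is 104 mm above the bench.
- lever_knob (a point): Centre of the black upright cylindrical knob on the outer end of the red lock lever: 26 mm across, 34 mm high (17 mm above and below this point), 129 mm above the bench when the lever is down. The red arm, 12 mm thick, passes with its top 23 mm below this point.
- lever_pivot (a point): Vertical pivot axis of the lever, at the height of the underside of its arm (94 mm above the bench) when down; fixed to the pot at pot (-36, 120) mm. The knob is 70 mm from it; the nose reaches 54 mm to the other side, over the path of the crossbar. While the lever is locked the nose stops the crossbar from turning counterclockwise (seen from above).
- lever (a joint): Swing of the lever about its pivot, rad: 0 locked, knob in the pot's +y direction from the pivot; grows as the knob swings clockwise seen from above (towards the pot's +x); open notch centred on 0.9. Notches leave about 0.1 rad of play either way; between them is a yellow tooth.
- lever_lift (a joint): Height of the lever above its rest, m, 0 to 0.035. The tooth between the two notches is 16 mm high, so the lever must be lifted at least about 18 mm to swing over it. It weighs 0.15 kg and sinks back by its own weight when let go.
- tray: Square green drip tray 164 x 164 mm, fixed, walls 4 mm thick and 18 mm high, floor 4 mm thick. Origin: centre of its underside on the bench.
- tray_floor (a point): Centre of the tray's floor (upper side), 4 mm above the bench.
- etape: Roll of dark electrical tape, about 70 mm across, 19 mm high, lying flat; a bystander. Origin: centre of the underside.
- disc_spindle: Spindle of discs with an orange top disc in a clear round cover, 128 mm across, 80 mm high, standing on a round black plate 10 mm high; a bystander. Origin: centre of the underside.

How it is judged (in metres and radians):
On the way, in this order (a step that is already met when the one before it is completed fails the run):
1. the lever is lifted out of the locked notch (value of joint lever_lift above 0.014 m and value of joint lever below 0.3 rad), for 0.1 s.
2. the lever is down in the open notch (value of joint lever above 0.7 rad and value of joint lever_lift below 0.004 m), for 0.2 s.
3. the lid is turned until its lugs are in the slots, still seated (angle between the x axis of lid and the x axis of pot, either way round below 0.28 rad and z of lid in the frame of pot below 0.068 m and horizontal distance between lid and pot below 0.01 m), for 0.1 s.
4. the lid is lifted clear of the rim above the pot (z of lid in the frame of pot above 0.09 m and horizontal distance between lid and pot below 0.03 m), for 0.1 s.
At the end, for the whole second after the job is handed in: The lid lies at rest flat on the tray's floor (tilt under 0.06 rad, origin within 4 mm of the floor's height), crossbar up, its centre within 35 mm of the tray's centre, and the lever is still down in the open notch (swing over 0.7 rad, lift under 4 mm) (all of step 2 and horizontal distance between lid and tray_floor below 0.035 m and z of lid in the frame of tray_floor between -0.004 and 0.004 m and angle between lid's own z axis and vertical below 0.06 rad and linear speed of lid below 0.02 m/s); the robot touches nothing.
It fails at once if the electrical tape or the disc spindle is moved by more than 30 mm (distance of any of etape, disc_spindle from where it was at the start of the episode above 0.03 m).
It fails at once if the lid is dropped or flung (faster than 0.9 m/s) (linear speed of lid above 0.9 m/s).
It also fails if it takes over 64 s, if anything falls off the work surface, if the arm or the gripper's body presses on something with over 40 N, if the wrist force passes 120 N, or if a joint passes its speed limit or range.

## Working session

There is one attempt and no reset: what is moved stays moved. The work goes in short steps, Python scripts to look and compute and a tool call to move; the robot and the scene stay as the last step left them, time stands still between calls to the robot, and variables do not carry over. Pictures are saved under pics/ and viewed, at most 10 in all, crops included, and the job is handed in when it is done.

Besides the shell and the picture viewer there is one more tool, called in YAML: its name, and indented under it one key for each argument. move_arm: Moves the arm, as the interface text tells. Its arguments: {"type":"object","properties":{"moves":{"type":"array","items":{"type":"object","properties":{"turn":{"type":"array","items":{"type":"number"}},"translation":{"type":"array","items":{"type":"number"}},"hand":{"type":"number"}}}},"grip_force":{"type":"number"}},"required":["moves"]}

```bash
mkdir -p pics; cat > h.py <<'E'
import numpy as np,cv2
from rig import sense,capture,finish_job
def foc(c): return 200/np.tan(np.radians(c["vertical_fov"])/2)
def world(c):
    f=foc(c);z=c["z_map"].astype(float);v,u=np.mgrid[:400,:640]
    P=np.stack([(u-c["cx"])/f*z,(v-c["cy"])/f*z,z],-1)
    W=(P-np.array(c["t"]))@np.array(c["R"]); W[z<=0]=np.nan
    return W
def save(c,n,s=1):
    cv2.imwrite("pics/"+n,c["image"])
E
python3 - <<'E'
from h import *
import pickle
print(sense())
D={}
for n in("scene","top"):
    c=capture(n);save(c,n+"0.png");D[n]=c
    print(n,foc(c),c["cx"],c["cy"],np.round(c["R"],3),c["t"], -np.array(c["R"]).T@np.array(c["t"]))
pickle.dump(D,open("d0.pkl","wb"))
E
```

```text
{'time_s': 0.0, 'joints': array([ 8.91607190e-01,  3.13439048e-01,  1.49846228e+00,  1.66757044e-07,
        1.33102834e+00, -2.23383248e-01]), 'dq': array([ 0.00209533,  0.00087705, -0.00108797,  0.00122887, -0.00138665,
        0.0017827 ]), 'tau': array([ 2.95139907e-04, -4.12254453e+01, -2.59742618e+01, -1.83724292e-04,
        4.02267091e-03, -8.35689406e-06]), 'eef_pos': array([230.94021648, 471.20072942, 249.73119188]), 'ee_rot': array([-2.91623603e-04,  2.25935160e-01,  9.74142113e-01, -6.01543806e-04]), 'force': array([ 0.73187579, -0.20168664,  0.19129948]), 'wrist_torque': array([ 0.02011152, -0.02623009,  0.03540246]), 'grip_force': 0.0, 'grip_width': 1.0022938702076853}
scene 491.24658787977944 322.007178708162 206.86223503535004 [[-0.467 -0.884  0.011]
 [-0.571  0.292 -0.767]
 [ 0.675 -0.364 -0.642]] [ 209.4366887   344.78384727 1289.51984706] [-575.23584315  554.21667359 1089.74706577]
top 362.03364622924096 325.0195102111021 200.6756039147086 [[ 0.026 -1.    -0.008]
 [-0.993 -0.025 -0.114]
 [ 0.114  0.011 -0.993]] [ -18.31635408  449.69884718 1155.20351455] [ 315.32739671  -19.92978622 1198.8457526 ]
```

View pics/scene0.png

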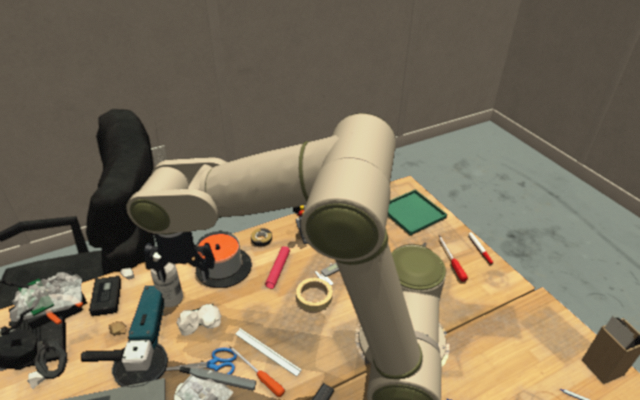

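View pics/top0.png

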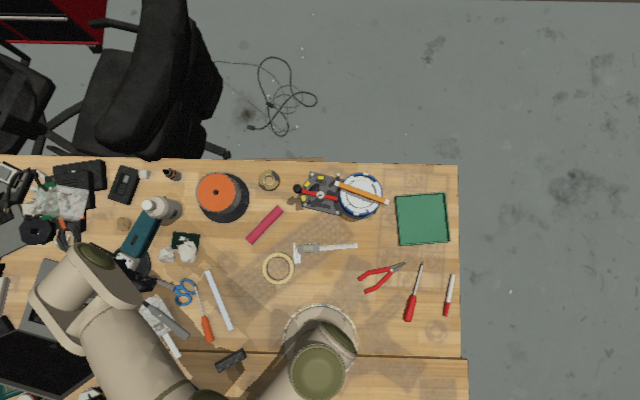

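The top view shows the pot at about (360,195), the lever knob near (297,188) and the tray at (422,219). In the scene view the arm hides the pot. Next I'll enlarge the top view and measure by colour.

```bash
python3 - <<'E'
from h import *
import pickle
D=pickle.load(open("d0.pkl","rb"));c=D["top"];W=world(c)
cv2.imwrite("pics/crop1.png",cv2.resize(c["image"][160:260,280:460],None,fx=4.4,fy=4.4,interpolation=cv2.INTER_CUBIC))
hsv=cv2.cvtColor(c["image"],cv2.COLOR_BGR2HSV)
H,S,V=[hsv[...,i].astype(int) for i in range(3)]
u=np.arange(640)[None]+0*H; v=np.arange(400)[:,None]+0*H
roi=(u>285)&(u<455)&(v>165)&(v<250)
def rep(n,m):
    p=W[m&roi&~np.isnan(W[...,0])];print(n,len(p),np.median(p,0).round(1),p.min(0).round(1),p.max(0).round(1))
rep("orange",(H>8)&(H<20)&(S>170)&(W[...,2]>95))
rep("red",((H<6)|(H>174))&(S>150)&(u<345)&(W[...,2]>60))
rep("blue",(H>100)&(H<125)&(S>120))
rep("green",(H>65)&(H<95)&(S>100)&(u>390))
rep("tray",(u>390)&(W[...,2]>10)&(W[...,2]<30))
rep("yellow",(H>22)&(H<34)&(S>150)&(u<345)&(W[...,2]>60))
rep("knob",(V<60)&(u<310)&(W[...,2]>130))
rep("high",(W[...,2]>120))
p=W[roi&(W[...,2]>107)&(W[...,2]<119)&(u>330)];print("bar",len(p),p.mean(0),np.linalg.svd(p[:,:2]-p[:,:2].mean(0))[2][0] if len(p)<5000 else 0,p.min(0),p.max(0))
m=roi&(W[...,2]>80)&(W[...,2]<93)&(u>330);p=W[m];print("rim",cv2.minEnclosingCircle(p[:,:2].astype(np.float32)),len(p))
E
```

```text
orange 137 [ 467.9 -109.7  113.7] [ 438.5 -185.1   98.5] [498.4 -48.9 119.7]
red 118 [460.1  24.9 106.5] [443.5 -44.   93.1] [475.   68.1 144.9]
blue 127 [425.  -92.6  78. ] [ 402.1 -164.8    6.2] [532.6 -51.4  94.7]
green 159 [ 401.3 -399.8    6.8] [ 319.8 -414.1   -0.6] [ 487.9 -239.2   21.5]
tray 341 [ 409.7 -332.5   17.4] [ 316.1 -415.4   10. ] [ 489.2 -239.    24.4]
yellow 63 [489.8  48.4 116.9] [4.375e+02 1.000e-01 8.950e+01] [514.9  61.8 123.6]
knob 51 [471.2  75.1 147.2] [460.2  63.4 134.3] [480.7  86.9 150.1]
high 88 [469.   70.9 145.3] [439.5 -48.6 120.2] [513.5  87.3 150.1]
bar 341 [ 469.41657902 -112.49558229  114.11887349] [0.31796266 0.94810324] [ 434.16952715 -200.43189716  107.34720388] [528.28733775 -25.48393733 118.64618913]
rim ((476.2880554199219, -108.42771911621094), 78.2170181274414) 706
```

View pics/crop1.png

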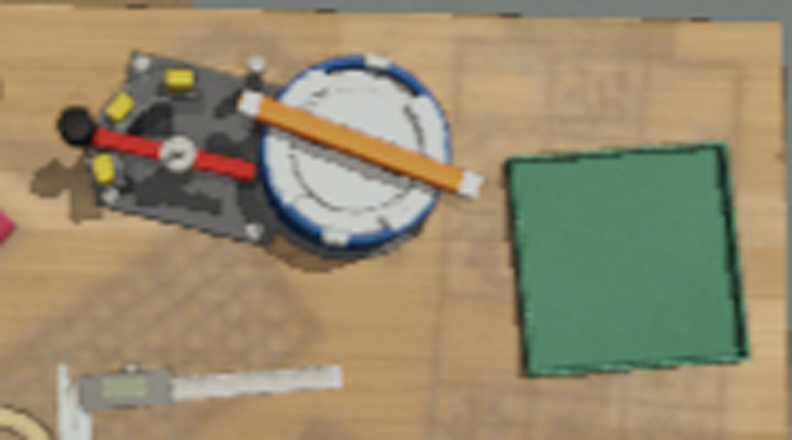

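The crop shows the pot's white slot marks at (378,62) and (335,240), so the pot's x points about -13.5° in world yaw. The lever points left to the knob at (77,126), the pin head is at (256,62), and the bar is tilted about 71° in yaw. I'll swing the arm towards the tray so the scene camera gets a second view of the pot.

move_arm:
  moves:
    - {"turn": [0,0,0],"translation": [-24,-31,0],"hand": 1}
    - {"turn": [0,0,0],"translation": [-24,-31,0],"hand": 1}
    - {"turn": [0,0,0],"translation": [-24,-31,0],"hand": 1}
    - {"turn": [0,0,0],"translation": [-24,-31,0],"hand": 1}
    - {"turn": [0,0,0],"translation": [-24,-31,0],"hand": 1}
    - {"turn": [0,0,0],"translation": [-24,-31,0],"hand": 1}
    - {"turn": [0,0,0],"translation": [-24,-31,0],"hand": 1}
    - {"turn": [0,0,0],"translation": [-24,-31,0],"hand": 1}
    - {"turn": [0,0,0],"translation": [-24,-31,0],"hand": 1}
    - {"turn": [0,0,0],"translation": [-24,-31,0],"hand": 1}

```text
time_s: 0.93
eef_pos: [309.8, 85.7, 250.3]
ee_rot: [0.0, 0.226, 0.974, 0.0]
force: [1.6, 0.3, 0.3]
grip_width: 1.0
grip_force: 0.0
```

move_arm:
  moves:
    - {"turn": [0,0,0],"translation": [-24,-31,0],"hand": 1}
    - {"turn": [0,0,0],"translation": [-24,-31,0],"hand": 1}
    - {"turn": [0,0,0],"translation": [-24,-31,0],"hand": 1}
    - {"turn": [0,0,0],"translation": [-24,-31,0],"hand": 1}
    - {"turn": [0,0,0],"translation": [-24,-31,0],"hand": 1}
    - {"turn": [0,0,0],"translation": [-24,-31,0],"hand": 1}
    - {"turn": [0,0,0],"translation": [-24,-31,0],"hand": 1}
    - {"turn": [0,0,0],"translation": [-24,-31,0],"hand": 1}
    - {"turn": [0,0,0],"translation": [-24,-31,0],"hand": 1}
    - {"turn": [0,0,0],"translation": [-24,-31,0],"hand": 1}

```text
time_s: 1.77
eef_pos: [389.0, -298.6, 249.9]
ee_rot: [-0.0, 0.226, 0.974, 0.0]
force: [0.6, 0.9, 0.4]
grip_width: 0.999
grip_force: 0.0
```

```bash
python3 - <<'E'
from h import *
import pickle
print(sense()["eef_pos"],sense()["joints"])
c=capture("scene");pickle.dump(c,open("s1.pkl","wb"))
f=foc(c);R=np.array(c["R"]);t=np.array(c["t"])
for n,X in dict(knob=(471,75,146),bar=(469,-112,114),tray=(402,-328,4)).items():
    q=R@np.array(X)+t;print(n,q[:2]/q[2]*f+[c["cx"],c["cy"]])
cv2.imwrite("pics/s1.png",cv2.resize(c["image"][160:270,250:450],None,fx=4,fy=4,interpolation=cv2.INTER_CUBIC))
E
```

```text
[ 389.02097065 -298.5721082   249.92776314] [-8.94058979e-01  2.37146172e-01  1.59849209e+00  3.05700258e-05
  1.30656615e+00 -2.00852031e+00]
knob [297.11744069 202.11414489]
bar [350.29422328 193.31970476]
tray [413.27034063 211.56813112]
```

View pics/s1.png

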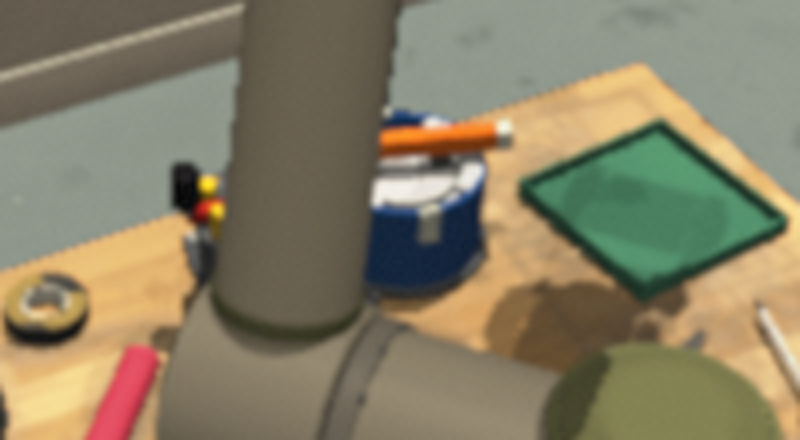

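The scene crop shows the knob at (186,186), the white bar end at (504,133), the slot mark at (430,220) and the tray corners. The arm hides the rest. I'll triangulate these and fit the pot pose.

```bash
python3 - <<'E'
from h import *
import pickle
from scipy.optimize import least_squares
T=pickle.load(open("d0.pkl","rb"))["top"];S=pickle.load(open("s1.pkl","rb"))
def pm(c):
    K=np.array([[foc(c),0,c["cx"]],[0,foc(c),c["cy"]],[0,0,1]]);return K@np.c_[np.array(c["R"]),np.array(c["t"])]
PT,PS=pm(T),pm(S)
tp=lambda u,v:np.array([280+(u+.5)/4.4-.5,160+(v+.5)/4.4-.5]); sp=lambda u,v:np.array([250+(u+.5)/4-.5,160+(v+.5)/4-.5])
def tri(n,a,b):
    X=cv2.triangulatePoints(PT,PS,tp(*a).reshape(2,1),sp(*b).reshape(2,1))[:,0];X=X[:3]/X[3]
    pr=lambda P:(P@np.r_[X,1])[:2]/(P@np.r_[X,1])[2]
    print(n,X.round(1),"resid px",np.abs(np.r_[pr(PT)-tp(*a),pr(PS)-sp(*b)]).max().round(2))
tri("knob top",(77,124),(186,168));tri("bar end",(471,183),(504,133))
for n,a,b in(("tray far-left",(510,158),(524,186)),("tray far-right",(724,146),(660,126)),("near-right",(746,356),(783,220)),("near-left",(528,374),(645,294))): tri(n,a,b)
def plane(u,v,z):
    R=np.array(T["R"]);C=-R.T@np.array(T["t"]);p=tp(u,v)
    d=R.T@np.array([(p[0]-T["cx"])/foc(T),(p[1]-T["cy"])/foc(T),1]);return (C+d*(z-C[2])/d[2])
for n,q in dict(knob=(77,124,146),pivot=(178,153,110),slotp=(378,62,87),slotn=(335,240,87),pin=(256,62,112),barL=(252,103,114),barR=(471,183,114)).items(): print(n,plane(*q).round(1))
print("tray",np.mean([plane(u,v,18) for u,v in((510,158),(724,146),(746,356),(528,374))],0))
# knob/bar from depth
W=world(T);v,u=np.mgrid[:400,:640];z=W[...,2]
m=(u>285)&(u<310)&(v>170)&(v<205)&(z>140);p=W[m];print("knob depth",p.mean(0),cv2.minEnclosingCircle(p[:,:2].astype(np.float32)))
m=(u>300)&(u<343)&(v>165)&(v<215)
for lo in(100,110,118):print(lo,(m&(z>lo)).sum())
# rim circle fit on blue+outer pixels
hsv=cv2.cvtColor(T["image"],cv2.COLOR_BGR2HSV);bl=(hsv[...,0]>100)&(hsv[...,0]<125)&(hsv[...,1]>110)&(z>82)&(z<92)&(u>335)
p=W[bl];r=least_squares(lambda q:np.hypot(p[:,0]-q[0],p[:,1]-q[1])-q[2],[470,-112,65],loss="soft_l1");print("rim",r.x,len(p))
E
```

```text
knob top [473.1  76.3 146.7] resid px 0.48
bar end [ 444.8 -194.3  103.3] resid px 0.28
tray far-left [ 474.2 -241.     7.6] resid px 0.42
tray far-right [ 489.8 -398.9    6.2] resid px 0.58
near-right [ 333.  -411.5   10.6] resid px 0.72
near-left [ 313.9 -253.7    8.2] resid px 0.08
knob [472.3  74.9 146. ]
pivot [459.2   7.8 110. ]
slotp [ 530.7 -131.4   87. ]
slotn [ 403.6 -103.1   87. ]
pin [523.8 -44.5 112. ]
barL [494.7 -42.3 114. ]
barR [ 443.  -193.4  114. ]
tray [ 401.4855803  -324.37914831   18.        ]
knob depth [472.82140662  74.81866665 146.68949961] ((473.0196838378906, 75.49839782714844), 12.78248405456543)
100 323
110 168
118 43
rim [ 467.30034774 -116.79353925   63.32201088] 61
```

Pot fit: centre (467.3, -117.2) with yaw -12.5°. From this the knob should be at (473.3, 76.1) and the pin at (522, -45), which matches the measurements. Tray centre is about (402, -325). Next I turn the tool and go above the knob.

move_arm:
  moves:
    - {"turn": [0,0,0.121],"translation": [0,0,0],"hand": 0.55}
    - {"turn": [0,0,0.121],"translation": [0,0,0],"hand": 0.55}
    - {"turn": [0,0,0.121],"translation": [0,0,0],"hand": 0.55}
    - {"turn": [0,0,0.121],"translation": [0,0,0],"hand": 0.55}
    - {"turn": [0,0,0.121],"translation": [0,0,0],"hand": 0.55}
    - {"turn": [0,0,0.121],"translation": [0,0,0],"hand": 0.55}
    - {"turn": [0,0,0.121],"translation": [0,0,0],"hand": 0.55}
    - {"turn": [0,0,0.121],"translation": [0,0,0],"hand": 0.55}
    - {"turn": [0,0,0.121],"translation": [0,0,0],"hand": 0.55}
    - {"turn": [0,0,0.121],"translation": [0,0,0],"hand": 0.55}

```text
time_s: 2.65
eef_pos: [389.1, -296.4, 250.0]
ee_rot: [-0.0, 0.742, 0.671, 0.0]
force: [-0.0, -0.0, 0.2]
grip_width: 0.552
grip_force: 0.0
```

move_arm:
  moves:
    - {"turn": [0,0,0.123],"translation": [0,0,0],"hand": 0.55}
    - {"turn": [0,0,0],"translation": [40,0,0],"hand": 0.55}
    - {"turn": [0,0,0],"translation": [40,0,0],"hand": 0.55}
    - {"turn": [0,0,0],"translation": [40,0,0],"hand": 0.55}
    - {"turn": [0,0,0],"translation": [40,0,0],"hand": 0.55}
    - {"turn": [0,0,0],"translation": [40,0,0],"hand": 0.55}
    - {"turn": [0,0,0],"translation": [40,0,0],"hand": 0.55}
    - {"turn": [0,0,0],"translation": [40,0,0],"hand": 0.55}
    - {"turn": [0,0,0],"translation": [40,0,0],"hand": 0.55}
    - {"turn": [0,0,0],"translation": [40,0,0],"hand": 0.55}

```text
time_s: 3.48
eef_pos: [466.9, 57.0, 250.2]
ee_rot: [-0.0, 0.78, 0.626, -0.0]
force: [1.3, -1.0, 0.7]
grip_width: 0.548
grip_force: 0.0
```

```bash
cat >> h.py <<'E'
from scipy.spatial.transform import Rotation as Ro
def to(p):
    s=sense();q=s["ee_rot"];R=Ro.from_quat([q[1],q[2],q[3],q[0]]).as_matrix()
    print(s["eef_pos"].round(1),"yaw_y",np.degrees(np.arctan2(R[1,1],R[0,1])).round(2),"j6",s["joints"][5].round(2),"w",round(s["grip_width"],3),"F",s["force"].round(1),"tool delta",(R.T@(np.array(p)-s["eef_pos"])).round(1))
E
python3 -c "
from h import *
to([473.2,75.8,132])"
```

```text
[466.9  57.  250.2] yaw_y -12.49 j6 0.09 w 0.548 F [ 1.3 -1.   0.7] tool delta [ 19.7   2.2 118.2]
```

move_arm:
  moves:
    - {"turn": [0,0,0],"translation": [20,2,0],"hand": 0.55}
    - {"turn": [0,0,0],"translation": [0,0,40],"hand": 0.55}
    - {"turn": [0,0,0],"translation": [0,0,30],"hand": 0.55}
    - {"turn": [0,0,0],"translation": [0,0,0],"hand": 0.55}
    - {"turn": [0,0,0],"translation": [0,0,0],"hand": 0.55}

```text
time_s: 3.9
eef_pos: [472.9, 74.0, 180.1]
ee_rot: [-0.001, 0.78, 0.626, -0.001]
force: [0.8, -0.7, 1.1]
grip_width: 0.55
grip_force: 0.0
```

```bash
python3 -c "
from h import *
to([473.2,75.8,132])"
```

```text
[472.9  74.  180.1] yaw_y -12.49 j6 0.13 w 0.55 F [ 0.8 -0.7  1.1] tool delta [ 1.8 -0.  48.1]
```

move_arm:
  moves:
    - {"turn": [0,0,0],"translation": [2,0,15],"hand": 0.55}
    - {"turn": [0,0,0],"translation": [0,0,15],"hand": 0.55}
    - {"turn": [0,0,0],"translation": [0,0,10],"hand": 0.55}
    - {"turn": [0,0,0],"translation": [0,0,7],"hand": 0.55}
    - {"turn": [0,0,0],"translation": [0,0,0],"hand": 0.55}
    - {"turn": [0,0,0],"translation": [0,0,0],"hand": 0.1}
    - {"turn": [0,0,0],"translation": [0,0,0],"hand": 0.1}
    - {"turn": [0,0,0],"translation": [0,0,0],"hand": 0.1}
    - {"turn": [0,0,0],"translation": [0,0,0],"hand": 0.1}
    - {"turn": [0,0,0],"translation": [0,0,0],"hand": 0.1}
  grip_force: 30

```text
time_s: 4.73
eef_pos: [474.3, 76.0, 134.0]
ee_rot: [0.001, 0.78, 0.626, 0.001]
force: [0.7, 0.7, 4.8]
grip_width: 0.294
grip_force: 30.0
```

The gripper stopped at 25 mm, so it has the knob. Lifting.

move_arm:
  moves:
    - {"turn": [0,0,0],"translation": [0,0,-8],"hand": 0.1}
    - {"turn": [0,0,0],"translation": [0,0,-8],"hand": 0.1}
    - {"turn": [0,0,0],"translation": [0,0,-9],"hand": 0.1}
    - {"turn": [0,0,0],"translation": [0,0,0],"hand": 0.1}
    - {"turn": [0,0,0],"translation": [0,0,0],"hand": 0.1}
    - {"turn": [0,0,0],"translation": [0,0,0],"hand": 0.1}

```text
time_s: 5.23
eef_pos: [473.9, 75.9, 158.3]
ee_rot: [0.0, 0.78, 0.626, 0.0]
force: [2.9, -0.6, -0.8]
grip_width: 0.295
grip_force: 29.9
```

```bash
python3 - <<'E'
from h import *
to([474,76,159]);c=capture("top");W=world(c);v,u=np.mgrid[:400,:640]
s=c["image"][160:230,270:400]
cv2.imwrite("pics/t2.png",cv2.resize(s,None,fx=5,fy=5,interpolation=cv2.INTER_CUBIC))
E
```

```text
[473.9  75.9 158.3] yaw_y -12.49 j6 0.13 w 0.295 F [ 2.9 -0.6 -0.8] tool delta [ 0.2  0.1 -0.7]
```

View pics/t2.png

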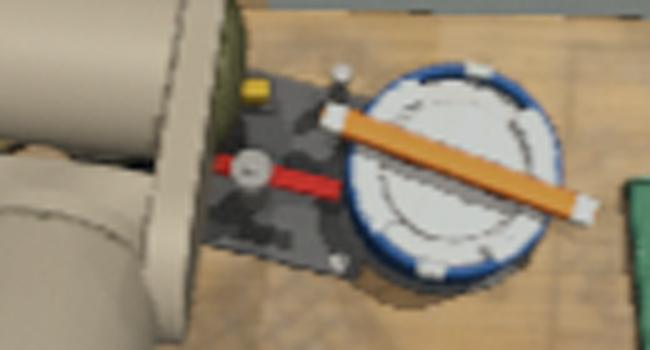

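The picture shows the arm over the knob at left. The lever's red arm is still along the locked direction, with the pivot at (251,168). Grip is held and the force reading now includes the lever's weight. Swinging in an arc of 0.1 rad steps.

move_arm:
  moves:
    - {"turn": [0,0,0.1],"translation": [-0.3,7,0],"hand": 0.1}
    - {"turn": [0,0,0.1],"translation": [-0.3,7,0],"hand": 0.1}
    - {"turn": [0,0,0.1],"translation": [-0.3,7,0],"hand": 0.1}
    - {"turn": [0,0,0.1],"translation": [-0.3,7,0],"hand": 0.1}
    - {"turn": [0,0,0],"translation": [0,0,0],"hand": 0.1}

```text
time_s: 5.7
eef_pos: [499.6, 64.7, 157.7]
ee_rot: [-0.001, 0.89, 0.457, -0.0]
force: [0.3, 1.6, -1.4]
grip_width: 0.294
grip_force: 30.0
```

```bash
python3 - <<'E'
from h import *
p=sense()["eef_pos"];d=p[:2]-[458.3,7.8];print(np.hypot(*d),np.radians(77.5)-np.arctan2(d[1],d[0]))
a=np.radians(77.5)-.9
to([458.5+70*np.cos(a),7.8+70*np.sin(a),159])
E
```

```text
70.26005324139132 0.40933151763829323
[499.6  64.7 157.7] yaw_y -35.66 j6 0.52 w 0.294 F [ 0.3  1.6 -1.4] tool delta [-8.6 33.1 -1.3]
```

move_arm:
  moves:
    - {"turn": [0,0,0.1],"translation": [-0.3,7,0],"hand": 0.1}
    - {"turn": [0,0,0.1],"translation": [-0.3,7,0],"hand": 0.1}
    - {"turn": [0,0,0.1],"translation": [-0.3,7,0],"hand": 0.1}
    - {"turn": [0,0,0.1],"translation": [-0.3,7,0],"hand": 0.1}
    - {"turn": [0,0,0.1],"translation": [-0.3,7,0],"hand": 0.1}
    - {"turn": [0,0,0],"translation": [0,0,0],"hand": 0.1}
    - {"turn": [0,0,0],"translation": [0,0,0],"hand": 0.1}

```text
time_s: 6.28
eef_pos: [521.4, 39.1, 157.9]
ee_rot: [-0.001, 0.974, 0.227, -0.0]
force: [1.9, 3.7, -1.6]
grip_width: 0.293
grip_force: 30.0
```

```bash
python3 - <<'E'
from h import *
p=sense()["eef_pos"];d=p[:2]-[458.3,7.8];print(np.hypot(*d),np.radians(77.5)-np.arctan2(d[1],d[0]))
a=np.radians(77.5)-.9
to([458.3+70*np.cos(a),7.8+70*np.sin(a),135])
E
```

```text
70.4682448053449 0.8916893587457455
[521.4  39.1 157.9] yaw_y -63.81 j6 0.96 w 0.293 F [ 1.9  3.7 -1.6] tool delta [-0.5  0.6 22.9]
```

move_arm:
  moves:
    - {"turn": [0,0,0],"translation": [0,0.5,6],"hand": 0.1}
    - {"turn": [0,0,0],"translation": [0,0,6],"hand": 0.1}
    - {"turn": [0,0,0],"translation": [0,0,6],"hand": 0.1}
    - {"turn": [0,0,0],"translation": [0,0,4.5],"hand": 0.1}
    - {"turn": [0,0,0],"translation": [0,0,0],"hand": 0.1}
    - {"turn": [0,0,0],"translation": [0,0,0],"hand": 0.1}

```text
time_s: 6.78
eef_pos: [521.6, 38.7, 134.9]
ee_rot: [-0.001, 0.974, 0.225, -0.001]
force: [0.9, 5.7, -1.5]
grip_width: 0.299
grip_force: 30.2
```

move_arm:
  moves:
    - {"turn": [0,0,0],"translation": [0,0,0],"hand": 0.55}
    - {"turn": [0,0,0],"translation": [0,0,0],"hand": 0.55}
    - {"turn": [0,0,0],"translation": [0,0,0],"hand": 0.55}
    - {"turn": [0,0,0],"translation": [0,0,-20],"hand": 0.55}
    - {"turn": [0,0,0],"translation": [0,0,-40],"hand": 0.55}
    - {"turn": [0,0,0],"translation": [0,0,-40],"hand": 0.55}
    - {"turn": [0,0,0],"translation": [0,0,0],"hand": 0.55}

```text
time_s: 7.37
eef_pos: [524.5, 37.6, 243.1]
ee_rot: [0.003, 0.974, 0.225, 0.006]
force: [0.5, 0.1, 1.6]
grip_width: 0.55
grip_force: 0.0
```

```bash
python3 -c "
from h import *
to([468.5,-117.5,230])"
```

```text
[524.5  37.6 243.1] yaw_y -64.02 j6 0.97 w 0.55 F [0.5 0.1 1.6] tool delta [-118.4  114.7   12.8]
```

move_arm:
  moves:
    - {"turn": [0,0,-0.1125],"translation": [0,0,0],"hand": 0.55}
    - {"turn": [0,0,-0.1125],"translation": [0,0,0],"hand": 0.55}
    - {"turn": [0,0,-0.1125],"translation": [0,0,0],"hand": 0.55}
    - {"turn": [0,0,-0.1125],"translation": [0,0,0],"hand": 0.55}
    - {"turn": [0,0,-0.1125],"translation": [0,0,0],"hand": 0.55}
    - {"turn": [0,0,-0.1125],"translation": [0,0,0],"hand": 0.55}
    - {"turn": [0,0,-0.1125],"translation": [0,0,0],"hand": 0.55}

```text
time_s: 7.95
eef_pos: [522.2, 37.8, 235.6]
ee_rot: [0.0, 0.812, 0.584, -0.0]
force: [0.3, 1.0, 0.6]
grip_width: 0.549
grip_force: 0.0
```

move_arm:
  moves:
    - {"turn": [0,0,0],"translation": [-36,6,0],"hand": 0.55}
    - {"turn": [0,0,0],"translation": [-36,6,0],"hand": 0.55}
    - {"turn": [0,0,0],"translation": [-36,6,0],"hand": 0.55}
    - {"turn": [0,0,0],"translation": [-36,6,0],"hand": 0.55}
    - {"turn": [0,0,0],"translation": [-36,6,0],"hand": 0.55}
    - {"turn": [0,0,0],"translation": [-36,6,0],"hand": 0.55}
    - {"turn": [0,0,0],"translation": [-36,6,0],"hand": 0.55}
    - {"turn": [0,0,0],"translation": [-36,6,0],"hand": 0.55}
    - {"turn": [0,0,0],"translation": [-36,6,0],"hand": 0.55}
    - {"turn": [0,0,0],"translation": [0,0,0],"hand": 0.55}

```text
time_s: 8.78
eef_pos: [466.5, -291.5, 235.2]
ee_rot: [0.001, 0.815, 0.579, -0.001]
force: [0.6, 0.0, 0.5]
grip_width: 0.549
grip_force: 0.0
```

```bash
python3 - <<'E'
from h import *
c=capture("top");W=world(c);v,u=np.mgrid[:400,:640];z=W[...,2]
cv2.imwrite("pics/t3.png",cv2.resize(c["image"][155:235,270:430],None,fx=4.4,fy=4.4,interpolation=cv2.INTER_CUBIC))
m=(u>280)&(u<330)&(v>155)&(v<205)&(z>136)&(z<200);p=W[m];print("knob",len(p),np.median(p,0))
if len(p):
    d=np.median(p,0)[:2]-[458.3,7.8];print(np.hypot(*d),np.radians(77.5)-np.arctan2(d[1],d[0]))
h=cv2.cvtColor(c["image"],cv2.COLOR_BGR2HSV);m=(h[...,0]>8)&(h[...,0]<20)&(h[...,1]>170)&(z>105)&(z<125)&(u>325)&(u<400)&(v<230)
p=W[m];print("bar",len(p),p.mean(0),(p.min(0)+p.max(0))/2);d=np.linalg.svd(p[:,:2]-p[:,:2].mean(0))[2][0];print(np.degrees(np.arctan2(d[1],d[0]))%180)
to([468.5,-117.5,200])
E
```

```text
knob 66 [519.85475921  35.58215308 145.67470945]
67.53396487254977 0.9286620793100908
bar 185 [ 465.13527281 -122.06307249  114.05784933] [ 468.74472004 -117.13944594  112.43234975]
70.57808192323809
[ 467.1 -288.8  235.1] yaw_y -19.14 j6 -0.43 w 0.55 F [0.4 0.2 0.3] tool delta [162.3 -54.8  35. ]
```

View pics/t3.png

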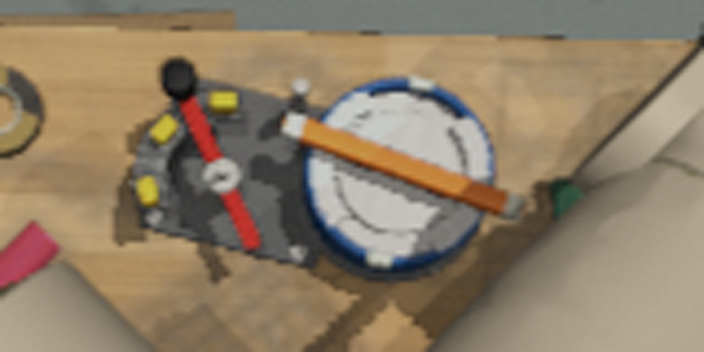

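The picture shows the lever lying between the two upper yellow blocks, knob at (178,78), with its top at 145.7 mm, so it is down and open. The bar is unmoved, with ends at (295,126) and (513,204). Now to the bar.

move_arm:
  moves:
    - {"turn": [0,0,0],"translation": [32.4,-11,0],"hand": 0.5}
    - {"turn": [0,0,0],"translation": [32.4,-11,0],"hand": 0.5}
    - {"turn": [0,0,0],"translation": [32.4,-11,0],"hand": 0.5}
    - {"turn": [0,0,0],"translation": [32.4,-11,0],"hand": 0.5}
    - {"turn": [0,0,0],"translation": [32.4,-11,0],"hand": 0.5}
    - {"turn": [0,0,0],"translation": [0,0,35],"hand": 0.5}
    - {"turn": [0,0,0],"translation": [0,0,35],"hand": 0.5}
    - {"turn": [0,0,0],"translation": [0,0,0],"hand": 0.5}
    - {"turn": [0,0,0],"translation": [0,0,0],"hand": 0.5}

```text
time_s: 9.58
eef_pos: [468.2, -114.1, 165.6]
ee_rot: [-0.001, 0.813, 0.582, -0.001]
force: [0.3, -0.5, 1.0]
grip_width: 0.504
grip_force: 0.0
```

```bash
python3 -c "
from h import *
to([468.7,-117.7,109])"
```

```text
[ 468.2 -114.1  165.6] yaw_y -18.88 j6 -0.15 w 0.504 F [ 0.3 -0.5  1. ] tool delta [-3.2  1.8 56.6]
```

move_arm:
  moves:
    - {"turn": [0,0,0],"translation": [-3,1.8,20],"hand": 0.5}
    - {"turn": [0,0,0],"translation": [0,0,16],"hand": 0.5}
    - {"turn": [0,0,0],"translation": [0,0,12],"hand": 0.5}
    - {"turn": [0,0,0],"translation": [0,0,8],"hand": 0.5}
    - {"turn": [0,0,0],"translation": [0,0,0],"hand": 0.5}
    - {"turn": [0,0,0],"translation": [0,0,0],"hand": 0.05}
    - {"turn": [0,0,0],"translation": [0,0,0],"hand": 0.05}
    - {"turn": [0,0,0],"translation": [0,0,0],"hand": 0.05}
    - {"turn": [0,0,0],"translation": [0,0,0],"hand": 0.05}
    - {"turn": [0,0,0],"translation": [0,0,0],"hand": 0.05}
  grip_force: 60

```text
time_s: 10.42
eef_pos: [470.1, -118.7, 111.3]
ee_rot: [0.001, 0.814, 0.581, 0.001]
force: [-0.7, 0.9, 7.2]
grip_width: 0.175
grip_force: 59.9
```

```bash
python3 -c "
from h import *
to([467.5,-117.5,109])"
```

```text
[ 470.1 -118.7  111.3] yaw_y -18.93 j6 -0.16 w 0.175 F [-0.7  0.9  7.2] tool delta [ 0.2 -2.9  2.3]
```

move_arm:
  moves:
    - {"turn": [0,0,-0.08],"translation": [0,0,0],"hand": 0.05}
    - {"turn": [0,0,-0.08],"translation": [0,0,0],"hand": 0.05}
    - {"turn": [0,0,-0.08],"translation": [0,0,0],"hand": 0.05}
    - {"turn": [0,0,-0.08],"translation": [0,0,0],"hand": 0.05}
    - {"turn": [0,0,-0.08],"translation": [0,0,0],"hand": 0.05}
    - {"turn": [0,0,0],"translation": [0,0,0],"hand": 0.05}

```text
time_s: 10.92
eef_pos: [470.2, -118.7, 111.3]
ee_rot: [0.001, 0.681, 0.733, 0.0]
force: [-0.7, -0.0, 5.1]
grip_width: 0.169
grip_force: 59.8
```

```bash
python3 -c "
from h import *
to([467.5,-117.5,109]);print(sense()['wrist_torque'])"
```

```text
[ 470.2 -118.7  111.3] yaw_y 4.23 j6 -0.56 w 0.169 F [-0.7 -0.   5.1] tool delta [ 1.4 -2.6  2.3]
[0.06387494 0.11433254 0.02501477]
```

move_arm:
  moves:
    - {"turn": [0,0,-0.08],"translation": [0,0,0],"hand": 0.05}
    - {"turn": [0,0,-0.08],"translation": [0,0,0],"hand": 0.05}
    - {"turn": [0,0,-0.08],"translation": [0,0,0],"hand": 0.05}
    - {"turn": [0,0,-0.08],"translation": [0,0,0],"hand": 0.05}
    - {"turn": [0,0,-0.08],"translation": [0,0,0],"hand": 0.05}
    - {"turn": [0,0,-0.08],"translation": [0,0,0],"hand": 0.05}
    - {"turn": [0,0,-0.08],"translation": [0,0,0],"hand": 0.05}
    - {"turn": [0,0,-0.08],"translation": [0,0,0],"hand": 0.05}
    - {"turn": [0,0,-0.08],"translation": [0,0,0],"hand": 0.05}
    - {"turn": [0,0,-0.08],"translation": [0,0,0],"hand": 0.05}

```text
time_s: 11.75
eef_pos: [470.2, -118.6, 111.3]
ee_rot: [0.001, 0.342, 0.94, -0.0]
force: [0.2, 0.4, 5.7]
grip_width: 0.172
grip_force: 59.9
```

move_arm:
  moves:
    - {"turn": [0,0,-0.08],"translation": [0,0,0],"hand": 0.05}
    - {"turn": [0,0,-0.08],"translation": [0,0,0],"hand": 0.05}
    - {"turn": [0,0,-0.08],"translation": [0,0,0],"hand": 0.05}
    - {"turn": [0,0,-0.08],"translation": [0,0,0],"hand": 0.05}
    - {"turn": [0,0,-0.08],"translation": [0,0,0],"hand": 0.05}
    - {"turn": [0,0,-0.08],"translation": [0,0,0],"hand": 0.05}
    - {"turn": [0,0,0],"translation": [0,0,0],"hand": 0.05}
    - {"turn": [0,0,0],"translation": [0,0,0],"hand": 0.05}
    - {"turn": [0,0,0],"translation": [0,0,0],"hand": 0.05}

```text
time_s: 12.5
eef_pos: [470.2, -118.7, 111.3]
ee_rot: [0.001, 0.11, 0.994, -0.001]
force: [1.4, 0.5, 6.8]
grip_width: 0.176
grip_force: 59.8
```

```bash
python3 - <<'E'
from h import *
to([467.5,-117.5,109]);print(sense()['wrist_torque'])
c=capture("top");cv2.imwrite("pics/t4.png",cv2.resize(c["image"][155:245,270:430],None,fx=4.4,fy=4.4,interpolation=cv2.INTER_CUBIC))
E
```

```text
[ 470.2 -118.7  111.3] yaw_y 77.33 j6 -1.84 w 0.176 F [1.4 0.5 6.8] tool delta [2.8 0.5 2.3]
[0.13471035 0.04979155 0.1046162 ]
```

View pics/t4.png

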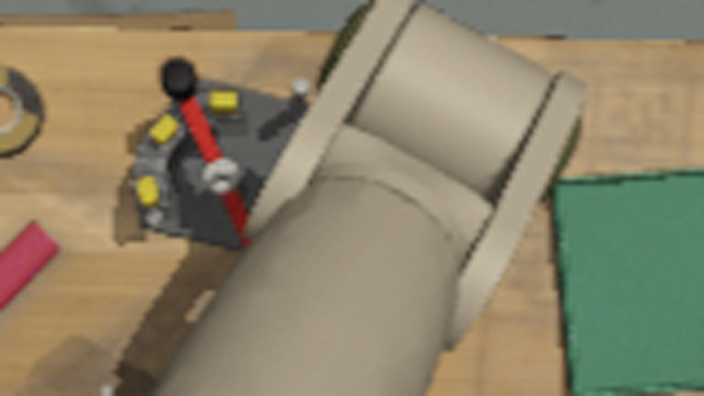

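The arm now covers the pot, and the bar's end is gone from (295,126), so the lid has turned. The lever is still open, with the knob at (178,78). Lifting with a force check.

move_arm:
  moves:
    - {"turn": [0,0,0],"translation": [0,0,-4],"hand": 0.05}
    - {"turn": [0,0,0],"translation": [0,0,-5],"hand": 0.05}
    - {"turn": [0,0,0],"translation": [0,0,-5],"hand": 0.05}
    - {"turn": [0,0,0],"translation": [0,0,0],"hand": 0.05}
  grip_force: 80

```text
time_s: 12.88
eef_pos: [469.7, -118.4, 124.8]
ee_rot: [0.001, 0.11, 0.994, -0.0]
force: [0.3, 0.4, -4.2]
grip_width: 0.168
grip_force: 78.1
```

Force is -4.2 N, which is about the lid's weight, so it is rising freely.

move_arm:
  moves:
    - {"turn": [0,0,0],"translation": [0,0,-10],"hand": 0.05}
    - {"turn": [0,0,0],"translation": [0,0,-14],"hand": 0.05}
    - {"turn": [0,0,0],"translation": [0,0,-14],"hand": 0.05}
    - {"turn": [0,0,0],"translation": [0,0,-12],"hand": 0.05}
    - {"turn": [0,0,0],"translation": [0,0,0],"hand": 0.05}
    - {"turn": [0,0,0],"translation": [0,0,0],"hand": 0.05}
    - {"turn": [0,0,0],"translation": [0,0,0],"hand": 0.05}

```text
time_s: 13.47
eef_pos: [469.0, -118.1, 173.2]
ee_rot: [-0.001, 0.11, 0.994, 0.0]
force: [0.2, -0.2, -4.4]
grip_width: 0.169
grip_force: 78.5
```

```bash
python3 -c "
from h import *
to([402,-326,175])"
```

```text
[ 469.  -118.1  173.2] yaw_y 77.32 j6 -1.84 w 0.169 F [ 0.2 -0.2 -4.4] tool delta [  19.7 -217.6   -1.9]
```

move_arm:
  moves:
    - {"turn": [0,0,0],"translation": [1,-12,0],"hand": 0.05}
    - {"turn": [0,0,0],"translation": [2,-24,0],"hand": 0.05}
    - {"turn": [0,0,0],"translation": [2.5,-28,0],"hand": 0.05}
    - {"turn": [0,0,0],"translation": [2.5,-28,0],"hand": 0.05}
    - {"turn": [0,0,0],"translation": [2.5,-28,0],"hand": 0.05}
    - {"turn": [0,0,0],"translation": [2.5,-28,0],"hand": 0.05}
    - {"turn": [0,0,0],"translation": [2.5,-28,0],"hand": 0.05}
    - {"turn": [0,0,0],"translation": [2.5,-25,0],"hand": 0.05}
    - {"turn": [0,0,0],"translation": [1.5,-16,0],"hand": 0.05}
    - {"turn": [0,0,0],"translation": [0,0,0],"hand": 0.05}

```text
time_s: 14.3
eef_pos: [401.4, -328.1, 172.7]
ee_rot: [-0.001, 0.112, 0.994, 0.0]
force: [1.2, -0.3, -4.2]
grip_width: 0.166
grip_force: 78.8
```

move_arm:
  moves:
    - {"turn": [0,0,0],"translation": [0,0,14],"hand": 0.05}
    - {"turn": [0,0,0],"translation": [0,0,20],"hand": 0.05}
    - {"turn": [0,0,0],"translation": [0,0,20],"hand": 0.05}
    - {"turn": [0,0,0],"translation": [0,0,20],"hand": 0.05}
    - {"turn": [0,0,0],"translation": [0,0,16],"hand": 0.05}
    - {"turn": [0,0,0],"translation": [0,0,10],"hand": 0.05}
    - {"turn": [0,0,0],"translation": [0,0,5],"hand": 0.05}
    - {"turn": [0,0,0],"translation": [0,0,3],"hand": 0.05}
    - {"turn": [0,0,0],"translation": [0,0,0],"hand": 0.05}
    - {"turn": [0,0,0],"translation": [0,0,0],"hand": 0.05}

```text
time_s: 15.13
eef_pos: [403.0, -325.9, 66.4]
ee_rot: [0.0, 0.11, 0.994, -0.0]
force: [0.6, -0.6, -3.7]
grip_width: 0.172
grip_force: 78.8
```

```bash
python3 -c "
from h import *
to([402,-326,55.3])"
```

```text
[ 403.  -325.9   66.4] yaw_y 77.32 j6 -2.26 w 0.172 F [ 0.6 -0.6 -3.7] tool delta [ 0.9 -0.3 11.1]
```

Lid contact is expected at about z = 55.3. Lowering gently.

move_arm:
  moves:
    - {"turn": [0,0,0],"translation": [0,0,3],"hand": 0.05}
    - {"turn": [0,0,0],"translation": [0,0,3],"hand": 0.05}
    - {"turn": [0,0,0],"translation": [0,0,2],"hand": 0.05}
    - {"turn": [0,0,0],"translation": [0,0,1.5],"hand": 0.05}
    - {"turn": [0,0,0],"translation": [0,0,1],"hand": 0.05}
    - {"turn": [0,0,0],"translation": [0,0,0],"hand": 0.05}
    - {"turn": [0,0,0],"translation": [0,0,0],"hand": 0.05}

```text
time_s: 15.72
eef_pos: [402.7, -325.8, 55.4]
ee_rot: [0.0, 0.11, 0.994, -0.0]
force: [0.3, 0.5, -2.5]
grip_width: 0.169
grip_force: 78.9
```

move_arm:
  moves:
    - {"turn": [0,0,0],"translation": [0,0,0.6],"hand": 0.05}
    - {"turn": [0,0,0],"translation": [0,0,0.4],"hand": 0.05}
    - {"turn": [0,0,0],"translation": [0,0,0],"hand": 0.05}

```text
time_s: 15.97
eef_pos: [402.8, -326.0, 55.4]
ee_rot: [0.0, 0.11, 0.994, -0.0]
force: [-3.4, 2.7, 8.0]
grip_width: 0.166
grip_force: 80.6
```

Contact is firm, so I release slowly and withdraw.

move_arm:
  moves:
    - {"turn": [0,0,0],"translation": [0,0,0],"hand": 0.3}
    - {"turn": [0,0,0],"translation": [0,0,0],"hand": 0.45}
    - {"turn": [0,0,0],"translation": [0,0,0],"hand": 0.5}
    - {"turn": [0,0,0],"translation": [0,0,0],"hand": 0.5}
    - {"turn": [0,0,0],"translation": [0,0,-10],"hand": 0.5}
    - {"turn": [0,0,0],"translation": [0,0,-30],"hand": 0.5}
    - {"turn": [0,0,0],"translation": [0,0,-40],"hand": 0.5}
    - {"turn": [0,0,0],"translation": [0,0,-40],"hand": 0.5}
    - {"turn": [0,0,0],"translation": [0,0,-40],"hand": 0.5}
    - {"turn": [0,0,0],"translation": [0,0,-30],"hand": 0.5}

```text
time_s: 16.8
eef_pos: [402.8, -325.7, 248.6]
ee_rot: [0.001, 0.11, 0.994, -0.001]
force: [0.2, -0.2, -0.1]
grip_width: 0.502
grip_force: 0.0
```

move_arm:
  moves:
    - {"turn": [0,0,0],"translation": [0,30,0],"hand": 0.5}
    - {"turn": [0,0,0],"translation": [0,38,0],"hand": 0.5}
    - {"turn": [0,0,0],"translation": [0,38,0],"hand": 0.5}
    - {"turn": [0,0,0],"translation": [0,38,0],"hand": 0.5}
    - {"turn": [0,0,0],"translation": [0,38,0],"hand": 0.5}
    - {"turn": [0,0,0],"translation": [0,38,0],"hand": 0.5}
    - {"turn": [0,0,0],"translation": [0,38,0],"hand": 0.5}
    - {"turn": [0,0,0],"translation": [0,38,0],"hand": 0.5}
    - {"turn": [0,0,0],"translation": [0,0,0],"hand": 0.5}
    - {"turn": [0,0,0],"translation": [0,0,0],"hand": 0.5}

```text
time_s: 17.63
eef_pos: [467.7, -35.4, 245.0]
ee_rot: [0.0, 0.109, 0.994, -0.0]
force: [-1.2, -0.8, 0.3]
grip_width: 0.499
grip_force: 0.0
```

```bash
python3 - <<'E'
from h import *
c=capture("top");W=world(c);v,u=np.mgrid[:400,:640];z=W[...,2]
cv2.imwrite("pics/t5.png",cv2.resize(c["image"][155:260,280:460],None,fx=4.4,fy=4.4,interpolation=cv2.INTER_CUBIC))
m=(u>385)&(u<460)&(v>180)&(v<255)&(z>48)&(z<75);p=W[m];print("bar",len(p),p.mean(0),(p.min(0)+p.max(0))/2)
print("bar z along x",[z[m&(W[...,0]>a)&(W[...,0]<=a+60)].mean().round(1) for a in(310,370,430)])
to([402,-326,100])
E
```

```text
bar 319 [ 398.43000341 -325.9544483    58.03700689] [ 400.23178435 -326.62041307   56.66592201]
bar z along x [np.float64(57.8), np.float64(58.2), np.float64(58.2)]
[467.6 -36.7 244.8] yaw_y 77.4 j6 -1.68 w 0.501 F [0.1 0.  0.3] tool delta [   1.  -296.6  144.9]
```

View pics/t5.png

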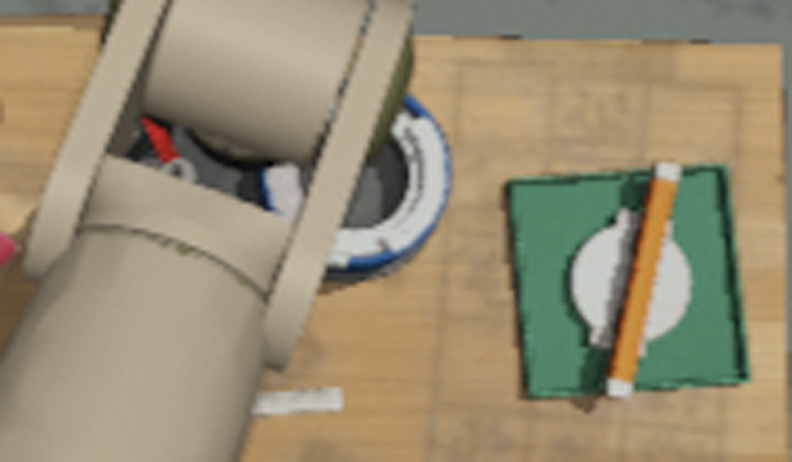

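The lid lies flat in the tray, crossbar up from (620,386) to (667,172). The bar top is level at 58 mm, as it should be, and centred on the tray. The lever's red arm at (160,140) is still in the open direction, so I'm handing in.

```bash
python3 -c "
from h import *
print(finish_job())"
```

```text
the job is handed in; nothing more can be done
None
```

The job is handed in after about 18 s of robot time: the lever is down in the open notch and the lid lies flat, crossbar up, about 2 mm from the tray's measured centre; no verdict came back.

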